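Hang the rinsed baskets to drain and stopper the flasks

ROBOT

A 7-joint arm with a two-finger parallel gripper is mounted at the origin on a cart in front of the work surface, level with it; the furniture and walls round the work are solid. World frame = base frame: x ahead of the robot, y to its left, z up, the work surface at z = 0. Lengths are in mm, angles in rad, forces in N, time in s.
With the tool pointing down it reaches from about 400 to 875 mm from the base axis. Payload 4.4 kg.
Tool frame: the origin (TCP) lies on the centre line of the jaws, within the pads' length; the fingertips stand 25 mm ahead of it and the grasp point (between the pads) lies 6 mm ahead of it (ctrl.finger_overhang is the distance from the TCP to the fingertips, in mm); z points along the fingers, y is the line along which they close (so a half turn about z gives the same grasp; the last joint's range is limited). The gripper opens to 85 mm and grips with 20 to 120 N. Pads are 22 mm wide; open, the fingers measure 114 mm over their backs; the gripper's body (76 mm by 85 mm) begins 54 mm behind the grasp point. The pads swing forward as they close: fully open they stand 13 mm farther back than shut.
Start: joints at [1.155, 0.628, 0.038, 1.517, -0.027, 0.996, -0.02], TCP at [222.788, -610.641, 256.313] pointing down, gripper open.
Joint ranges: [-3.06, 3.06], [-0.37, 2.12], [-1.25, 1.32], [0.18, 2.47], [-1.1, 4.24], [0.23, 1.98], [-2.94, 2.94]. Speed limits (rad/s): [2.57, 2.57, 3.14, 3.14, 3.14, 3.14, 3.14].

INTERFACE

Orientations are given as [roll, pitch, yaw] about the fixed x, y, z axes, in that order (R = Rz(yaw) Ry(pitch) Rx(roll)).
In Python, from cell import ctrl gives the robot as it stands. The module is installed in compiled form; this text tells all that it offers.
- The arm moves only by the tool play_rows, never from a script. Its argument "targets" is a list of rows, each a list of 5 numbers: the closure, from 0 (fully open) to 1 (shut), then the shift along the tool's x, y, z in cm, then the turn about the tool's z in degrees. In form: [[gripper, dx, dy, dz, spin], ...]. A call has 1 to 10 rows; each row is the pose to reach, as a shift and turn from the pose commanded when the call began, along the tool's axes at that moment; what a row does not reach only later rows make up. A row lasts 1/10 s, in which the tool goes at most 50 mm and 8.59 degrees, less where a joint would pass 70% of its speed; a pose out of reach is approached as far as the arm can. A call with a gripper value outside its range is refused whole. The fingers move at their own pace and stop on an object; the grip force is fixed at half the most. Time passes only in rows, so rows that repeat a pose let the fingers close. It gives the time, the measured TCP pose, the force, the opening and the grip force at its end, in the units of the state.
- ctrl.read_state(): the state, without advancing time (a new reading comes with each control period).
- ctrl.get_image(name): name is "scene" or "top" or "wrist"; returns (picture, depth): 480x640x3 uint8, red, green, blue; 480x640 float32, mm along the optical axis (not along the pixel's ray), 0 where there is no reading.
- ctrl.calibration(name): a dict with "vfov" (degrees; the focal length in pixels is half the picture's height over the tangent of half this angle, whatever the lens; pixels are square), "cx", "cy" (the principal point, pixels), "extrinsics" (4x4, takes a point from camera to world coordinates); the wrist camera has in their place "mount" (4x4, takes a point from camera to tool coordinates, whose origin is the TCP and whose axes are the flange's). Camera axes: x right, y down, z forward; pixel columns grow to the right and rows downward; lengths in mm; the calibration is good to about 2 mm. A picture is of the moment at which its call begins: read the wrist's pose just before it. calibration takes no time and is no camera call.
- ctrl.finish_job(): hands the job in; it is judged then, once.
Trained networks look in the newest picture that a camera, given by its name, has taken for a name from the list of things; names that differ only in an ending like _2 or _b are one class to them, and where a whole thing is asked for, a point or a joint stands for the part that bears it (a point fixed in the world has none). Each returns a list of dicts, best first, with "confidence" (0 to 1); they miss things now and then, are a little off and sometimes report something else, mostly with a low value. They report only what shows in the picture. A call takes as long as a camera call.
- ctrl.search_frame(camera, name): "bbox" ([left, top, right, bottom] in pixels, round what is visible of it).
- ctrl.trace(camera, name): "pixels" (480x640 bool, what is visible of it) and "bbox" ([left, top, right, bottom] in pixels, round what is visible of it).
The state is a dict: "clock": time; "qpos": joint angles; "qd": joint speeds; "tau": joint torques, N m; "eef_pos": TCP position; "tool_rot": TCP orientation; "force": force on the tool from outside, world axes, zero at the start; "torque": the same for the moment, N m; "width": finger opening in mm; "gripper_force": force on a finger pad.
Only numpy, scipy, OpenCV 4.12 (cv2) and the standard library are available. Lean on these libraries where they do the work, as an engineer would, in place of code of your own. Each camera call takes 0.05 s, during which the arm holds its last target. There are 200 camera calls.

TASK

The rinse is over: move each dip basket from the wash rack to the draining hook of its own colour, leaving it hanging level across both prongs with its brass fitting still inside; carry it level and never set it down or drop it on the way. Close the flasks too, in whatever order suits: put every stopper in the white rack fully home and straight into an open flask (any flask; there may be fewer stoppers than flasks), and leave all flasks standing upright. Do not push the stopwatch or the marker pen aside.

Things in the scene. Friction and masses are not known exactly. Their poses are not given: they have to be found in the camera images.
- basket_blue: blue-topped dip basket, loose, 0.3 kg: steel mesh box 80 (x) x 70 (y) x 40 mm, open top, walls and floor 3 mm; legs at y = +-32.5 mm carry a square bar 10 (x) x 70 (y) x 10 mm, underside 105 mm above the origin; on its middle a blue grip block 18 x 18 x 50 mm, 115 to 165 mm above the origin. Origin: centre of the underside; z up, y along the bar. Starts hung on the wash rack
- basket_blue_bar (a point): middle of the underside of the blue basket's cross bar; axes as the basket
- basket_blue_grip (a point): point to grip: on the axis of the blue grip block, 40 mm above the bar's underside and 20 mm below the block's top; axes as the basket
- barb_1: brass hose barb 25 x 62 x 23 mm, lies loose in the blue basket; origin under its middle, long axis y
- hook_blue: blue draining hook: fixed stand, foot 115 x 85 x 8 mm, round post 60 mm behind the seat, two level prongs 28 mm apart (each 8 mm wide, outer faces 36 mm apart) with blue tips, running from the post towards the stand's -x, where they are open (roughly towards the robot). Origin: on the bench below the seat; y across the prongs, z up
- hook_blue_seat (a point): middle of the seat, level with the prongs' upper faces, where the bar's underside rests. Trough 30 mm long in x (15 each way), with a lip 15 mm tall and 8 mm thick at the open -x end and a stop 8 mm tall at the back: a bar must be lifted over 15 mm to pass the lip. Axes as its stand (blue draining hook, 185 mm above the bench)
- basket_yellow: yellow-topped dip basket, loose, 0.3 kg: steel mesh box 80 (x) x 70 (y) x 40 mm, open top, walls and floor 3 mm; legs at y = +-32.5 mm carry a square bar 10 (x) x 70 (y) x 10 mm, underside 105 mm above the origin; on its middle a yellow grip block 18 x 18 x 50 mm, 115 to 165 mm above the origin. Origin: centre of the underside; z up, y along the bar. Starts hung on the wash rack
- basket_yellow_bar (a point): middle of the underside of the yellow basket's cross bar; axes as the basket
- basket_yellow_grip (a point): point to grip: on the axis of the yellow grip block, 40 mm above the bar's underside and 20 mm below the block's top; axes as the basket
- barb_2: brass hose barb 25 x 62 x 23 mm, lies loose in the yellow basket; origin under its middle, long axis y
- hook_yellow: yellow draining hook: fixed stand, foot 115 x 85 x 8 mm, round post 60 mm behind the seat, two level prongs 28 mm apart (each 8 mm wide, outer faces 36 mm apart) with yellow tips, running from the post towards the stand's -x, where they are open (roughly towards the robot). Origin: on the bench below the seat; y across the prongs, z up
- hook_yellow_seat (a point): middle of the seat, level with the prongs' upper faces, where the bar's underside rests. Trough 30 mm long in x (15 each way), with a lip 15 mm tall and 8 mm thick at the open -x end and a stop 8 mm tall at the back: a bar must be lifted over 15 mm to pass the lip. Axes as its stand (yellow draining hook, 185 mm above the bench)
- wash_rack: fixed grey wash rack with two plain steel prong pairs side by side, 120 mm apart, open towards -x of the rack (roughly towards the robot); built like the draining hooks, posts and cross rail about 60 mm behind the seats; foot plate 125 x 170 x 8 mm. Origin: on the bench midway between the points below the two seats
- wash_seat_1 (a point): middle of the seat, level with the prongs' upper faces, where the bar's underside rests. Trough 30 mm long in x (15 each way), with a lip 15 mm tall and 8 mm thick at the open -x end and a stop 8 mm tall at the back: a bar must be lifted over 15 mm to pass the lip. Axes as its stand (wash rack, 165 mm above the bench; either basket may hang here)
- wash_seat_2 (a point): middle of the seat, level with the prongs' upper faces, where the bar's underside rests. Trough 30 mm long in x (15 each way), with a lip 15 mm tall and 8 mm thick at the open -x end and a stop 8 mm tall at the back: a bar must be lifted over 15 mm to pass the lip. Axes as its stand (wash rack, 165 mm above the bench; either basket may hang here)
- stopper_rack: fixed white block 50 x 156 x 60 mm with three through holes of 32 mm in a row along its y, 52 mm apart, in which the stoppers hang by their flanges; origin: centre of its underside
- stopper_1: tapered orange stopper, loose, 40 g, 53 mm tall: taper 22 mm long (radius 10.5 at the foot to 13.5 mm), flange of radius 18 mm from 22 to 27 mm, round grip of radius 14 mm from 27 to 53 mm. Origin: centre of the small end, z up. Starts in the stopper rack, origin 38 mm above the bench. May be absent; fits any flask; fully home its origin is 78 mm above the flask's
- stopper_2: tapered orange stopper, loose, 40 g, 53 mm tall: taper 22 mm long (radius 10.5 at the foot to 13.5 mm), flange of radius 18 mm from 22 to 27 mm, round grip of radius 14 mm from 27 to 53 mm. Origin: centre of the small end, z up. Starts in the stopper rack, origin 38 mm above the bench. May be absent; fits any flask; fully home its origin is 78 mm above the flask's
- stopper_3: tapered orange stopper, loose, 40 g, 53 mm tall: taper 22 mm long (radius 10.5 at the foot to 13.5 mm), flange of radius 18 mm from 22 to 27 mm, round grip of radius 14 mm from 27 to 53 mm. Origin: centre of the small end, z up. Starts in the stopper rack, origin 38 mm above the bench. May be absent; fits any flask; fully home its origin is 78 mm above the flask's
- flask_1: open glass conical flask, loose, 0.4 kg, 100 mm tall, 66 mm wide at the foot; neck from 70 to 100 mm above the origin, outer radius 19.5 mm, bore radius 15.5 mm and 30 mm deep (solid below), white ring round the rim. Origin: centre of the underside, z up
- flask_2: open glass conical flask, loose, 0.4 kg, 100 mm tall, 66 mm wide at the foot; neck from 70 to 100 mm above the origin, outer radius 19.5 mm, bore radius 15.5 mm and 30 mm deep (solid below), white ring round the rim. Origin: centre of the underside, z up
- flask_3: open glass conical flask, loose, 0.4 kg, 100 mm tall, 66 mm wide at the foot; neck from 70 to 100 mm above the origin, outer radius 19.5 mm, bore radius 15.5 mm and 30 mm deep (solid below), white ring round the rim. Origin: centre of the underside, z up
- stopwatch: black stopwatch lying on the bench, 82 x 58 x 16 mm, a bystander; origin under its middle
- marker_1: white marker pen with a black cap lying on the bench, 18 x 133 x 21 mm, a bystander; origin under its middle

How it is judged (in metres and radians):
At the end, for the whole second after the job is handed in: Baskets hang on the hooks of their colour: bar within 14 mm along, 15 mm across, 5 mm in height of the seat, turned under 0.3 rad, tilt under 0.15 rad, fitting inside. Each stopper in a flask: 8 mm from its axis, home within 5 mm, straight within 0.12 rad. Flasks upright (0.15 rad). All at rest (x of basket_blue_bar in the frame of hook_blue_seat between -0.014 and 0.014 m and y of basket_blue_bar in the frame of hook_blue_seat between -0.015 and 0.015 m and z of basket_blue_bar in the frame of hook_blue_seat between -0.005 and 0.006 m and angle between the y axis of basket_blue and the y axis of hook_blue_seat, either way round below 0.3 rad and angle between each of basket_blue, basket_yellow, flask_1, flask_2, flask_3's own z axis and vertical below 0.15 rad and linear speed of each of basket_blue, basket_yellow, stopper_1, stopper_2, stopper_3 below 0.03 m/s and x of barb_1 in the frame of basket_blue between -0.04 and 0.04 m and y of barb_1 in the frame of basket_blue between -0.035 and 0.035 m and z of barb_1 in the frame of basket_blue between -0.005 and 0.04 m and x of basket_yellow_bar in the frame of hook_yellow_seat between -0.014 and 0.014 m and y of basket_yellow_bar in the frame of hook_yellow_seat between -0.015 and 0.015 m and z of basket_yellow_bar in the frame of hook_yellow_seat between -0.005 and 0.006 m and angle between the y axis of basket_yellow and the y axis of hook_yellow_seat, either way round below 0.3 rad and x of barb_2 in the frame of basket_yellow between -0.04 and 0.04 m and y of barb_2 in the frame of basket_yellow between -0.035 and 0.035 m and z of barb_2 in the frame of basket_yellow between -0.005 and 0.04 m and ((horizontal distance between stopper_1 and flask_1 below 0.008 m and z of stopper_1 in the frame of flask_1 between 0.073 and 0.083 m and angle between flask_1's own z axis and vertical below 0.15 rad and angle between the z axis of stopper_1 and the z axis of flask_1, either way round below 0.12 rad) or (horizontal distance between stopper_1 and flask_2 below 0.008 m and z of stopper_1 in the frame of flask_2 between 0.073 and 0.083 m and angle between flask_2's own z axis and vertical below 0.15 rad and angle between the z axis of stopper_1 and the z axis of flask_2, either way round below 0.12 rad) or (horizontal distance between stopper_1 and flask_3 below 0.008 m and z of stopper_1 in the frame of flask_3 between 0.073 and 0.083 m and angle between flask_3's own z axis and vertical below 0.15 rad and angle between the z axis of stopper_1 and the z axis of flask_3, either way round below 0.12 rad)) and ((horizontal distance between stopper_2 and flask_1 below 0.008 m and z of stopper_2 in the frame of flask_1 between 0.073 and 0.083 m and angle between flask_1's own z axis and vertical below 0.15 rad and angle between the z axis of stopper_2 and the z axis of flask_1, either way round below 0.12 rad) or (horizontal distance between stopper_2 and flask_2 below 0.008 m and z of stopper_2 in the frame of flask_2 between 0.073 and 0.083 m and angle between flask_2's own z axis and vertical below 0.15 rad and angle between the z axis of stopper_2 and the z axis of flask_2, either way round below 0.12 rad) or (horizontal distance between stopper_2 and flask_3 below 0.008 m and z of stopper_2 in the frame of flask_3 between 0.073 and 0.083 m and angle between flask_3's own z axis and vertical below 0.15 rad and angle between the z axis of stopper_2 and the z axis of flask_3, either way round below 0.12 rad)) and ((horizontal distance between stopper_3 and flask_1 below 0.008 m and z of stopper_3 in the frame of flask_1 between 0.073 and 0.083 m and angle between flask_1's own z axis and vertical below 0.15 rad and angle between the z axis of stopper_3 and the z axis of flask_1, either way round below 0.12 rad) or (horizontal distance between stopper_3 and flask_2 below 0.008 m and z of stopper_3 in the frame of flask_2 between 0.073 and 0.083 m and angle between flask_2's own z axis and vertical below 0.15 rad and angle between the z axis of stopper_3 and the z axis of flask_2, either way round below 0.12 rad) or (horizontal distance between stopper_3 and flask_3 below 0.008 m and z of stopper_3 in the frame of flask_3 between 0.073 and 0.083 m and angle between flask_3's own z axis and vertical below 0.15 rad and angle between the z axis of stopper_3 and the z axis of flask_3, either way round below 0.12 rad))); the robot touches nothing.
It fails at once if a basket is set down or dropped on the bench or a stand's foot (height (world z) of any of basket_blue, basket_yellow below 0.035 m).
It fails at once if a basket is tipped by more than 20 degrees (angle between any of basket_blue, basket_yellow's own z axis and vertical above 0.35 rad).
It fails at once if the stopwatch or the marker pen is pushed aside by more than 4 cm (distance of any of stopwatch, marker_1 from where it was at the start of the episode above 0.04 m).
Of stopper_1, stopper_2, stopper_3 only 2 to 3 are there at a start; the rules pass over those that are not, and their reading is None.
At some moment in a run one of flask_1, flask_2, flask_3 may be knocked a few centimetres aside while the robot is not near it.
It also fails if it takes over 192 s, if anything falls off the work surface, if the arm or the gripper's body presses on something with over 40 N, if the wrist force passes 120 N, or if a joint passes its speed limit or range.

## Working session

There is one attempt and no reset: what is moved stays moved. The work goes in short steps, Python scripts to look and compute and a tool call to move; the robot and the scene stay as the last step left them, time stands still between calls to the robot, and variables do not carry over. Pictures are saved under pics/ and viewed, at most 14 in all, crops included, and the job is handed in when it is done.

Besides the shell and the picture viewer there is one more tool, called after "Call:" in YAML: its name, and indented under it one key for each argument. play_rows: Moves the arm, as the interface text tells. Its arguments: {"type":"object","properties":{"targets":{"type":"array"}},"required":["targets"]}

```bash
mkdir -p pics; cat > h.py <<'E'
import numpy as np, cv2
from cell import ctrl
from scipy.spatial.transform import Rotation as R
def cam(name):
    c=ctrl.calibration(name); s=ctrl.read_state()
    if 'mount' in c:
        T=np.eye(4); T[:3,:3]=R.from_euler('xyz',s['tool_rot']).as_matrix(); T[:3,3]=s['eef_pos']; E=T@np.array(c['mount'])
    else: E=np.array(c['extrinsics'])
    f=240/np.tan(np.radians(c['vfov'])/2)
    im,d=ctrl.get_image(name)
    v,u=np.mgrid[:480,:640]
    P=np.stack([(u-c['cx'])/f*d,(v-c['cy'])/f*d,d],-1)@E[:3,:3].T+E[:3,3]
    P[d==0]=np.nan
    return im,d,P
def save(n,im): cv2.imwrite('pics/'+n+'.png',im[:,:,::-1])
E
python3 - <<'E'
from h import *
s=ctrl.read_state(); print({k:np.round(v,3) for k,v in s.items()}, ctrl.finger_overhang)
out=[]
for n in('top','scene'):
    im,d,P=cam(n); out.append(im); save(n+'0',im)
    for o in['basket_blue','basket_yellow','hook_blue','hook_yellow','wash_rack','stopper_rack','stopper_1','flask_1','stopwatch','marker_1']:
        for r in ctrl.trace(n,o)[:4]:
            m=r['pixels']; q=P[m]; q=q[~np.isnan(q[:,0])]
            if len(q): print(n,o,round(r['confidence'],2),np.round(r['bbox']),np.round(np.median(q,0)),np.round(np.percentile(q,2,axis=0)),np.round(np.percentile(q,98,axis=0)))
E
```

```text
{'clock': np.float64(0.0), 'qpos': array([ 1.155,  0.629,  0.038,  1.518, -0.027,  0.996, -0.02 ]), 'qd': array([ 0.   , -0.001, -0.   , -0.001,  0.   ,  0.   ,  0.   ]), 'tau': array([-0.0000e+00, -5.6339e+01,  1.2270e+00, -1.9344e+01,  1.1000e-02,
        1.1000e-02,  0.0000e+00]), 'eef_pos': array([ 222.596, -610.082,  255.397]), 'tool_rot': array([-3.14,  0.  ,  0.35]), 'force': array([ 0.358, -0.48 ,  0.314]), 'torque': array([-0.066, -0.055, -0.038]), 'gripper_force': np.float64(0.0), 'width': np.float64(85.67)} 25.0
top basket_blue 0.94 [130. 236. 178. 279.] [543. 218.  68.] [504. 190.  58.] [584. 261. 225.]
top basket_blue 0.65 [311. 244. 350. 300.] [ 530. -140.    8.] [ 474. -190.   -1.] [ 579. -100.  194.]
top basket_yellow 0.96 [191. 233. 233. 275.] [555. 101.  70.] [517.  71.   8.] [597. 161. 225.]
top basket_yellow 0.73 [353. 277. 427. 319.] [ 474. -280.   59.] [ 435. -355.    1.] [ 511. -203.   64.]
top hook_yellow 0.97 [308. 241. 351. 299.] [ 530. -140.    8.] [ 474. -188.    0.] [ 582. -100.  194.]
top wash_rack 0.8 [134. 219. 236. 277.] [585. 177.  12.] [502.  74.   
[... 2122 characters left out ...]
opper_1 0.56 [383. 234. 397. 253.] [ 479. -225.   82.] [ 467. -244.   63.] [ 496. -216.   94.]
scene flask_1 0.88 [334. 194. 357. 244.] [ 617. -230.   37.] [ 601. -262.    3.] [ 647. -212.  102.]
scene flask_1 0.68 [408. 188. 434. 230.] [ 524. -392.   59.] [ 506. -425.    9.] [ 549. -377.  102.]
scene flask_1 0.64 [387. 195. 410. 236.] [ 531. -317.   65.] [ 514. -348.   24.] [ 557. -305.  102.]
scene flask_1 0.49 [385. 235. 399. 251.] [ 479. -225.   80.] [ 466. -250.   61.] [ 497. -216.   94.]
scene stopwatch 0.62 [279. 235. 303. 252.] [ 681. -113.   15.] [ 652. -130.    0.] [720. -92.  19.]
scene marker_1 0.76 [382. 182. 391. 213.] [ 647. -404.   16.] [ 607. -464.    8.] [ 696. -363.   21.]
```

```bash
python3 - <<'E'
from h import *
im,d,P=cam('top'); save('topc',cv2.resize(im[170:340,110:490],None,fx=2.1,fy=2.1,interpolation=cv2.INTER_CUBIC))
hsv=cv2.cvtColor(im,cv2.COLOR_RGB2HSV)
Z=P[...,2]
def rep(n,m):
    k,l,st,c=cv2.connectedComponentsWithStats(m.astype(np.uint8))
    for i in range(1,k):
        if st[i,4]<4: continue
        q=P[l==i]; (cc,sz,a)=cv2.minAreaRect(q[:,:2].astype(np.float32))
        print(n,st[i,4],'mean',np.round(q.mean(0)),'rect',np.round(cc),np.round(sz),round(a,1))
rep('grip',(Z>212)&(Z<235))
rep('wash prong',(Z>150)&(Z<190)&(P[...,1]>40))
rep('hook prong',(Z>178)&(Z<205)&(P[...,1]<30)&(P[...,1]>-200)&(P[...,0]>440)&(P[...,0]<640))
rep('stopper tops',(Z>86)&(Z<98)&(P[...,1]<-190)&(P[...,0]<520))
rep('rims',(Z>97)&(Z<106)&(P[...,1]<-190)&(P[...,0]>500)&(P[...,0]<720))
rep('rack',(Z>55)&(Z<64)&(P[...,1]<-190)&(P[...,0]<520))
rep('feet',(Z>4)&(Z<12)&(P[...,0]>440)&(P[...,0]<640)&(P[...,1]>-200)&(P[...,1]<30))
rep('bench items',(Z>9)&(Z<25)&(P[...,0]>600)&(P[...,0]<740))
E
```

```text
grip 83 mean [753. -62. 221.] rect [753. -62.] [47.  7.] 5.6
grip 90 mean [557. 107. 223.] rect [557. 107.] [16. 18.] 2.9
grip 100 mean [544. 226. 223.] rect [544. 227.] [17. 19.] 7.2
wash prong 430 mean [707. 282. 167.] rect [708. 282.] [ 16. 170.] 84.6
wash prong 513 mean [608. 438. 164.] rect [610. 433.] [33. 89.] 0.6
wash prong 8 mean [626. 372. 156.] rect [626. 372.] [ 0. 15.] 0.8
wash prong 47 mean [622. 331. 159.] rect [621. 330.] [ 8. 28.] 2.2
wash prong 1234 mean [586. 168. 165.] rect [574. 163.] [ 93. 176.] 6.6
wash prong 88 mean [547. 126. 172.] rect [547. 127.] [35. 16.] 41.2
wash prong 34 mean [541. 256. 174.] rect [540. 255.] [10. 13.] 3.3
wash prong 46 mean [526. 237. 169.] rect [527. 238.] [14.  7.] 4.8
hook prong 454 mean [572. -36. 187.] rect [567. -35.] [44. 90.] 79.4
hook prong 456 mean [ 542. -142.  187.] rect [ 537. -144.] [90. 44.] 12.7
stopper tops 4 mean [ 519. -396.   95.] rect [ 519. -397.] [4. 2.] 56.4
stopper tops 125 mean [ 487. -231.   90.] rect [ 487. -231.] [26. 26.] 87.4
stopper tops 122 mean [ 459. -331.   90.] rect [ 459. -331.] [25. 27.] 42.1
rims
[... 1845 characters left out ...]
[612. 170.] [ 8. 11.] 29.8
bench items 8 mean [610. 143.  11.] rect [611. 142.] [13.  4.] 36.9
bench items 6 mean [614. 109.  10.] rect [614. 109.] [9. 3.] 36.1
bench items 17 mean [602. 499.  13.] rect [603. 501.] [ 3. 23.] 1.7
bench items 5 mean [602. 434.  12.] rect [602. 433.] [2. 8.] 0.3
bench items 9 mean [605. 238.  15.] rect [606. 237.] [ 5. 10.] 85.9
bench items 11 mean [605. 211.  11.] rect [606. 212.] [10.  8.] 48.2
bench items 6 mean [606. 188.  11.] rect [605. 186.] [11.  3.] 52.0
bench items 12 mean [602. 274.  13.] rect [602. 275.] [ 3. 12.] 2.8
bench items 4 mean [612.  -5.  11.] rect [612.  -5.] [7. 2.] 89.4
bench items 7 mean [602. -68.  11.] rect [601. -68.] [ 4. 12.] 22.1
```

View pics/topc.png

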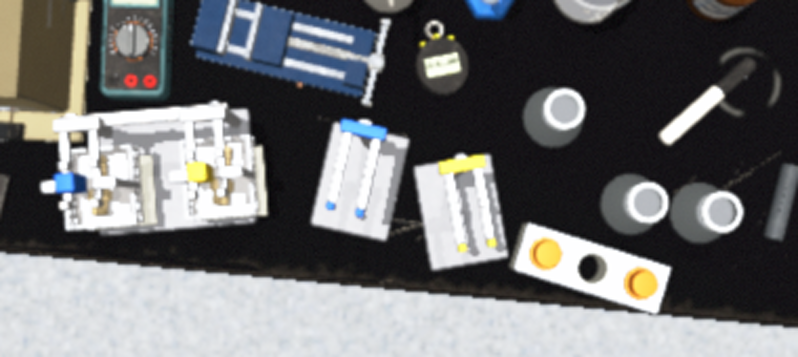

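View pics/scene0.png

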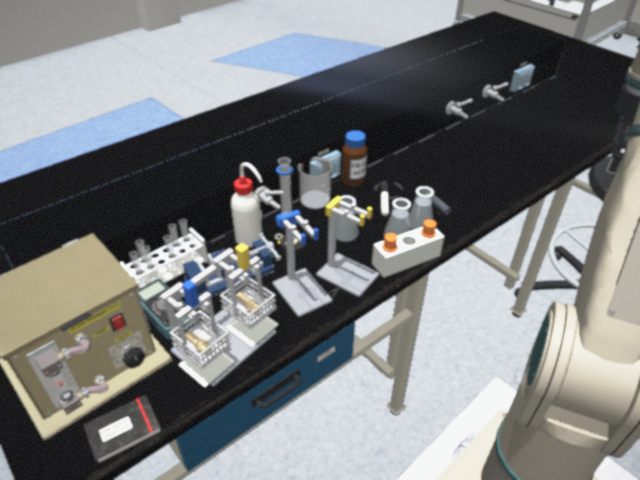

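```bash
cat >> h.py <<'E'
def plan(*tg):
    s=ctrl.read_state(); p=np.array(s['eef_pos']); M=R.from_euler('xyz',s['tool_rot']).as_matrix(); y0=s['tool_rot'][2]
    print('pos',np.round(p,1),'rot',np.round(s['tool_rot'],3),'t',s['clock'],'w',s['width'])
    for x,y,z,yaw in tg:
        sp=-(yaw-np.degrees(y0)); sp=(sp+180)%360-180
        print((x,y,z,yaw),'->',np.round(M.T@(np.array([x,y,z])-p)/10,2),round(sp,1))
E
python3 -c "
from h import *
plan((450,-200,300,12),(540,226,300,6.2))"
```

```text
pos [ 222.8 -610.6  256.3] rot [ 3.142 -0.     0.35 ] t 1.15 w 85.36672395560413
(450, -200, 300, 12) -> [ 35.42 -30.79  -4.37] 8.0
(540, 226, 300, 6.2) -> [ 58.47 -67.73  -4.37] 13.8
```

Call:
play_rows:
  targets:
    - [0,5,-4,-4.4,0]
    - [0,10,-8,-4.4,0]
    - [0,14,-12,-4.4,0]
    - [0,18,-16,-4.4,0]
    - [0,22,-20,-4.4,0]
    - [0,26,-23,-4.4,0]
    - [0,30,-26.5,-4.4,0]
    - [0,33,-29,-4.4,0]
    - [0,35.4,-30.8,-4.4,0]
    - [0,35.4,-30.8,-4.4,0]

```text
clock: 2.15
eef_pos: [451.8, -195.8, 300.7]
tool_rot: [-3.141, -0.002, 0.355]
force: [-0.1, -0.4, 0.3]
width: 85.4
gripper_force: 0.0
```

Call:
play_rows:
  targets:
    - [0,2.5,-4,0,3]
    - [0,5,-8,0,6]
    - [0,7.5,-12,0,9]
    - [0,10,-16,0,12]
    - [0,12.5,-20,0,13.8]
    - [0,15,-24,0,13.8]
    - [0,17.5,-28,0,13.8]
    - [0,20,-32,0,13.8]
    - [0,23,-36.9,0,13.8]
    - [0,23,-36.9,0,13.8]

```text
clock: 3.15
eef_pos: [538.9, 233.8, 300.2]
tool_rot: [-3.136, -0.001, 0.118]
force: [-0.5, -0.5, -0.6]
width: 85.1
gripper_force: 0.0
```

```bash
python3 - <<'E'
from h import *
im,d,P=cam('wrist'); save('w1',im)
Z=P[...,2]
k,l,st,c=cv2.connectedComponentsWithStats(((Z>215)&(Z<235)).astype(np.uint8))
for i in range(1,k):
    if st[i,4]>30:
        q=P[l==i]; print(st[i],np.round(q.mean(0),1),[np.round(v,1) for v in cv2.minAreaRect(q[:,:2].astype(np.float32))])
plan((544,226,211,6.2))
E
```

```text
[ 312  250   35   37 1215] [547.5 228.4 223.7] [array([546.2, 228.1]), array([17.6, 18. ]), np.float64(6.2)]
[ 533  252   47   38 1460] [559.9 111.3 223. ] [array([559. , 109.1]), array([18.1, 19.2]), np.float64(6.5)]
pos [539.  231.4 300. ] rot [-3.138 -0.     0.116] t 3.2 w 85.20750665598739
(544, 226, 211, 6.2) -> [0.43 0.62 8.9 ] 0.5
```

View pics/w1.png

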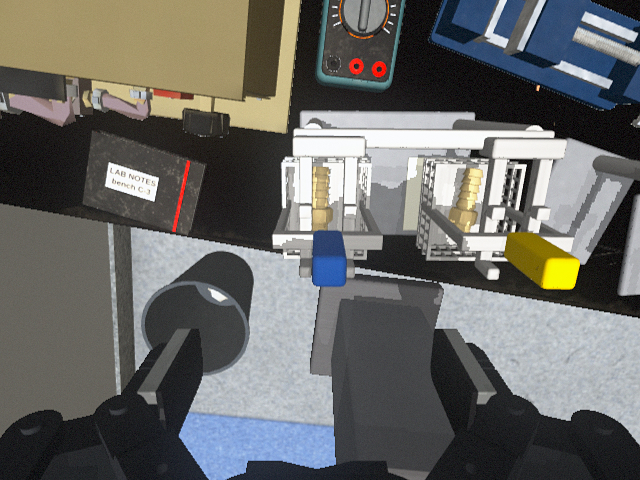

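```bash
python3 -c "
from h import *
plan((545,227,211,6.2))"
```

```text
pos [539.  231.4 300. ] rot [-3.138 -0.     0.116] t 3.2 w 85.20750665598739
(545, 227, 211, 6.2) -> [0.54 0.54 8.9 ] 0.5
```

Call:
play_rows:
  targets:
    - [0,0.5,0.5,0,0.5]
    - [0,0.5,0.5,2,0.5]
    - [0,0.5,0.5,5,0.5]
    - [0,0.5,0.5,7.5,0.5]
    - [0,0.5,0.5,8.9,0.5]
    - [0,0.5,0.5,8.9,0.5]
    - [0.5,0.5,0.5,8.9,0.5]
    - [1,0.5,0.5,8.9,0.5]
    - [1,0.5,0.5,8.9,0.5]
    - [1,0.5,0.5,8.9,0.5]

```text
clock: 4.2
eef_pos: [545.5, 221.6, 212.3]
tool_rot: [-3.14, -0.002, 0.1]
force: [-0.4, 4.1, 3.1]
width: 28.1
gripper_force: 2.3
```

Call:
play_rows:
  targets:
    - [1,0,0,0,0]
    - [1,0,0,0,0]
    - [1,0,0,0,0]

```text
clock: 4.5
eef_pos: [545.5, 222.7, 212.4]
tool_rot: [-3.139, -0.002, 0.101]
force: [-0.2, 3.3, 5.6]
width: 17.4
gripper_force: 60.4
```

Call:
play_rows:
  targets:
    - [1,0,0,-0.5,0]
    - [1,0,0,-1.5,0]
    - [1,0,0,-3,0]
    - [1,0,0,-4.5,0]
    - [1,0,0,-5.5,0]
    - [1,-1,0,-5.5,0]
    - [1,-3,0,-5.5,0]
    - [1,-5,0,-5.5,0]
    - [1,-7,0,-5.5,0]
    - [1,-9,0,-5.5,0]

```text
clock: 5.5
eef_pos: [454.1, 211.3, 266.1]
tool_rot: [3.141, 0.001, 0.1]
force: [0.4, 1.2, -3.5]
width: 17.5
gripper_force: 64.9
```

Call:
play_rows:
  targets:
    - [1,-1.5,0,0,0]
    - [1,-2,0,0,0]
    - [1,-2,0,0,0]
    - [1,-2,0,0,0]

```text
clock: 5.9
eef_pos: [436.5, 210.1, 266.5]
tool_rot: [-3.141, -0.001, 0.1]
force: [0.2, 0.6, -4.4]
width: 17.0
gripper_force: 64.9
```

```bash
python3 - <<'E'
from h import *
im,d,P=cam('wrist'); save('w2',im)
s=ctrl.read_state(); print(s['width'],s['gripper_force'])
plan((436,-9,268,-10.5),(546,-31,268,-10.5))
E
```

```text
17.415073378335123 64.904043674469
pos [436.6 210.1 266.4] rot [-3.141e+00 -1.000e-03  1.000e-01] t 5.95 w 17.415073378335123
(436, -9, 268, -10.5) -> [-2.24 21.79 -0.16] 16.2
(546, -31, 268, -10.5) -> [ 8.49 25.08 -0.15] 16.2
```

View pics/w2.png

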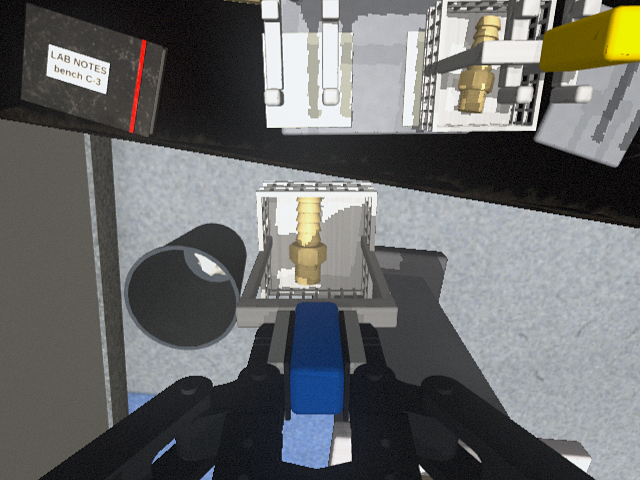

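Call:
play_rows:
  targets:
    - [1,-0.2,1.2,0,1]
    - [1,-0.5,3.5,0,3]
    - [1,-0.8,6.5,0,5]
    - [1,-1.1,9.5,0,7]
    - [1,-1.4,12.5,0,9]
    - [1,-1.7,15.5,0,11]
    - [1,-2,18.5,0,13.5]
    - [1,-2.2,20.8,0,15.5]
    - [1,-2.2,21.8,0,16.2]
    - [1,-2.2,21.8,0,16.2]

```text
clock: 6.95
eef_pos: [435.6, -10.8, 266.3]
tool_rot: [3.141, -0.0, -0.186]
force: [-0.4, 1.1, -4.3]
width: 17.0
gripper_force: 64.9
```

Call:
play_rows:
  targets:
    - [1,0,0,0,0]
    - [1,0,0,0,0]
    - [1,0,0,0,0]

```text
clock: 7.25
eef_pos: [435.5, -7.8, 266.3]
tool_rot: [-3.141, 0.0, -0.18]
force: [0.4, 0.8, -4.0]
width: 17.4
gripper_force: 64.9
```

```bash
python3 - <<'E'
from h import *
im,d,P=cam('wrist'); save('w3',im)
plan((436,-9,268,-10.5),(546,-31,268,-10.5))
Z=P[...,2]
m=(Z>180)&(Z<206)&(P[...,0]>495)&(P[...,1]>-75)&(P[...,1]<15)
# in hook frame
a=np.radians(-10.5); q=P[m]; o=np.array([545.4,-31]); e=np.array([np.cos(a),np.sin(a)]); n=np.array([-np.sin(a),np.cos(a)])
X=(q[:,:2]-o)@e; Y=(q[:,:2]-o)@n
for lo in range(-40,90,4):
    k=(X>lo)&(X<=lo+4)
    if k.sum(): print(lo,k.sum(),'z',np.round(np.median(q[k,2]),1),'Y',np.round(np.percentile(Y[k],[1,50,99]),1), np.round([Y[k&(Y<-2)].mean(),Y[k&(Y>-2)].mean()],1) if (k&(Y<-2)).any() and (k&(Y>-2)).any() else '')
E
```

```text
pos [435.5  -8.  266.3] rot [-3.141  0.    -0.18 ] t 7.3 w 16.887302826720347
(436, -9, 268, -10.5) -> [ 0.07  0.09 -0.17] 0.2
(546, -31, 268, -10.5) -> [11.29  0.28 -0.17] 0.2
-24 191 z 199.0 Y [-15.5  -8.9  18.9] [-11.7  15.2]
-20 422 z 199.5 Y [-16.1  -8.2  19.6] [-11.7  15.3]
-16 295 z 198.2 Y [-15.7  11.7  19.3] [-11.8  15.3]
-12 329 z 184.7 Y [-16.   11.5  19.3] [-12.2  15.4]
-8 364 z 184.7 Y [-16.3  -8.4  19.1] [-12.3  15.3]
-4 362 z 184.8 Y [-16.2  11.5  19.5] [-12.4  15.4]
0 377 z 184.7 Y [-16.5  11.5  19.4] [-12.3  15.4]
4 387 z 184.8 Y [-16.3  -8.5  19.3] [-12.4  15.3]
8 389 z 184.7 Y [-16.5  11.4  19.2] [-12.5  15.3]
12 438 z 184.7 Y [-16.5  -9.4  19.1] [-12.6  15.2]
16 146 z 187.4 Y [-16.3  12.3  19. ] [-11.7  14.8]
```

View pics/w3.png

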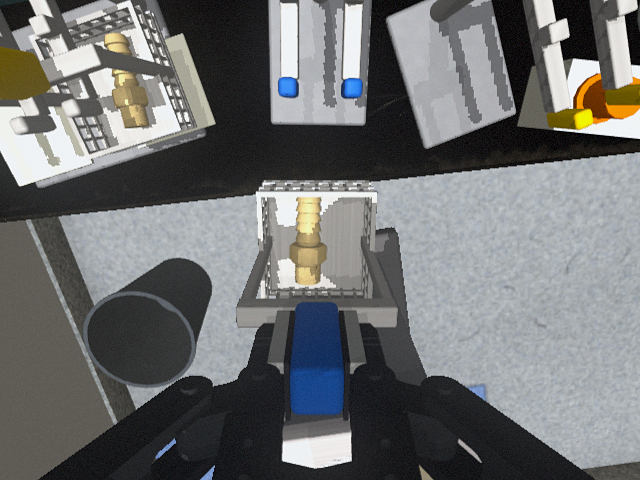

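Call:
play_rows:
  targets:
    - [1,0.8,0.1,0,0]
    - [1,2.5,0.1,0,0]
    - [1,4.5,0.1,0,0]
    - [1,6.5,0.1,0,0]
    - [1,8.5,0.1,0,0]
    - [1,10.2,0.1,0,0]
    - [1,11.2,0.1,0,0]
    - [1,11.2,0.1,0,0]
    - [1,11.2,0.1,0,0]
    - [1,11.2,0.1,0,0]

```text
clock: 8.3
eef_pos: [544.3, -30.1, 266.2]
tool_rot: [3.142, 0.001, -0.182]
force: [0.1, -0.7, -4.0]
width: 17.4
gripper_force: 64.9
```

Call:
play_rows:
  targets:
    - [1,0,0,0.6,0]
    - [1,0,0,1.4,0]
    - [1,0,0,2.2,0]
    - [1,0,0,2.9,0]
    - [1,0,0,3.2,0]
    - [1,0,0,3.4,0]
    - [1,0,0,3.4,0]
    - [1,0,0,3.4,0]

```text
clock: 9.1
eef_pos: [545.3, -30.4, 232.6]
tool_rot: [-3.142, -0.0, -0.183]
force: [-1.5, 0.1, -0.3]
width: 17.3
gripper_force: 65.4
```

Call:
play_rows:
  targets:
    - [0.5,0,0,0,0]
    - [0,0,0,0,0]
    - [0,0,0,0,0]
    - [0,0,0,0,0]
    - [0,0,0,-1.5,0]
    - [0,0,0,-4,0]
    - [0,0,0,-7,0]
    - [0,0,0,-7.4,0]
    - [0,0,0,-7.4,0]
    - [0,0,0,-7.4,0]

```text
clock: 10.1
eef_pos: [544.7, -30.3, 305.4]
tool_rot: [3.141, 0.002, -0.183]
force: [0.4, -0.3, 0.1]
width: 85.3
gripper_force: 0.0
```

```bash
python3 - <<'E'
from h import *
im,d,P=cam('wrist'); save('w4',im)
plan((558,108.5,306,6.4),(558,108.5,211.5,6.4))
E
```

```text
pos [544.6 -30.3 305.1] rot [ 3.141e+00  2.000e-03 -1.830e-01] t 10.15 w 85.56007385742848
(558, 108.5, 306, 6.4) -> [ -1.2  -13.89  -0.09] -16.9
(558, 108.5, 211.5, 6.4) -> [ -1.18 -13.9    9.36] -16.9
```

View pics/w4.png

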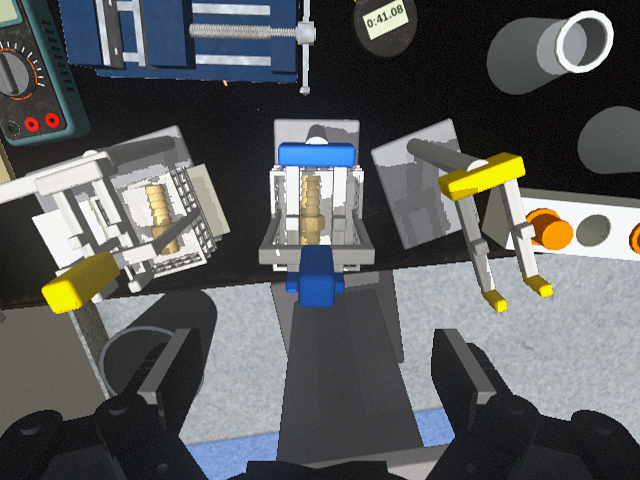

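Call:
play_rows:
  targets:
    - [0,-0.2,-1.5,0,-2]
    - [0,-0.5,-4.5,0,-6]
    - [0,-0.8,-8,0,-10]
    - [0,-1,-11,0,-14]
    - [0,-1.2,-13.2,0,-16.9]
    - [0,-1.2,-13.9,0,-16.9]
    - [0,-1.2,-13.9,0,-16.9]
    - [0,-1.2,-13.9,0,-16.9]
    - [0,-1.2,-13.9,0,-16.9]
    - [0,-1.2,-13.9,0,-16.9]

```text
clock: 11.15
eef_pos: [558.9, 107.0, 306.4]
tool_rot: [3.141, -0.0, 0.11]
force: [-0.7, -0.4, 0.5]
width: 85.4
gripper_force: 0.0
```

```bash
python3 - <<'E'
from h import *
im,d,P=cam('wrist')
Z=P[...,2]
k,l,st,c=cv2.connectedComponentsWithStats(((Z>215)&(Z<232)).astype(np.uint8))
for i in range(1,k):
    if st[i,4]>30:
        q=P[l==i]; print(st[i],np.round(q.mean(0),1),[np.round(v,1) for v in cv2.minAreaRect(q[:,:2].astype(np.float32))])
plan((558,108.5,211.5,6.4))
E
```

```text
[ 296  257   34   35 1120] [560.7 109.  223.6] [array([559.3, 108.8]), array([17.5, 18. ]), np.float64(6.2)]
[530 299  53  41 846] [550.  -24.2 223.9] [array([550.3, -26.1]), array([12.1, 22.5]), np.float64(40.5)]
pos [558.8 107.3 306.4] rot [3.141 0.    0.11 ] t 11.2 w 85.69064650086713
(558, 108.5, 211.5, 6.4) -> [-0.07 -0.13  9.49] -0.1
```

Call:
play_rows:
  targets:
    - [0,0,-0.1,1.5,0]
    - [0,0,-0.1,4,0]
    - [0,0,-0.1,7,0]
    - [0,0,-0.1,9,0]
    - [0,0,-0.1,9.5,0]
    - [0,0,-0.1,9.5,0]
    - [0.5,0,-0.1,9.5,0]
    - [1,0,-0.1,9.5,0]
    - [1,0,-0.1,9.5,0]
    - [1,0,-0.1,9.5,0]

```text
clock: 12.2
eef_pos: [559.0, 109.6, 212.0]
tool_rot: [-3.141, -0.001, 0.112]
force: [0.2, 0.7, -0.4]
width: 28.5
gripper_force: 0.0
```

Call:
play_rows:
  targets:
    - [1,0,-0.1,0,0]
    - [1,0,-0.1,0,0]
    - [1,0,-0.1,0,0]
    - [1,0,-0.1,0,0]

```text
clock: 12.6
eef_pos: [558.9, 109.9, 211.9]
tool_rot: [3.141, -0.001, 0.112]
force: [-1.5, -2.6, 5.0]
width: 17.2
gripper_force: 58.8
```

```bash
python3 -c "
from h import *
plan()"
```

```text
pos [558.9 109.9 211.9] rot [ 3.141e+00 -1.000e-03  1.120e-01] t 12.6 w 17.154920961907052
```

Call:
play_rows:
  targets:
    - [1,0,0,-0.5,0]
    - [1,0,0,-1.5,0]
    - [1,0,0,-3,0]
    - [1,0,0,-4.5,0]
    - [1,0,0,-5.5,0]
    - [1,-1,0,-5.5,0]
    - [1,-3,0,-5.5,0]
    - [1,-5,0,-5.5,0]
    - [1,-7,0,-5.5,0]
    - [1,-9,0,-5.5,0]

```text
clock: 13.6
eef_pos: [467.9, 100.5, 266.4]
tool_rot: [-3.141, 0.001, 0.113]
force: [-0.3, 0.7, -3.2]
width: 17.3
gripper_force: 70.3
```

Call:
play_rows:
  targets:
    - [1,-2,0,0,0]
    - [1,-3.5,0,0,0]
    - [1,-4,0,0,0]
    - [1,-4,0,0,0]
    - [1,-4,0,0,0]
    - [1,-4,0,0,0]

```text
clock: 14.2
eef_pos: [430.4, 96.1, 266.4]
tool_rot: [-3.141, -0.001, 0.112]
force: [-0.9, -0.7, -3.4]
width: 17.3
gripper_force: 70.3
```

```bash
python3 -c "
from h import *
plan((425,-40,267,9),(408,-170,267,11.5))"
```

```text
pos [430.4  96.1 266.4] rot [-3.141e+00 -1.000e-03  1.120e-01] t 14.2 w 17.264006191634575
(425, -40, 267, 9) -> [-2.06 13.46 -0.06] -2.6
(408, -170, 267, 11.5) -> [-5.21 26.19 -0.07] -5.1
```

Call:
play_rows:
  targets:
    - [1,-0.3,1.5,0,0]
    - [1,-0.7,4.5,0,-0.5]
    - [1,-1.2,7.5,0,-1]
    - [1,-1.6,10.5,0,-2]
    - [1,-2.1,13.5,0,-2.6]
    - [1,-2.8,16.5,0,-3]
    - [1,-3.5,19.5,0,-3.5]
    - [1,-4.3,22.5,0,-4]
    - [1,-5,25.2,0,-5]
    - [1,-5.2,26.2,0,-5]

```text
clock: 15.2
eef_pos: [406.9, -173.6, 266.3]
tool_rot: [3.14, 0.0, 0.195]
force: [0.2, 0.2, -3.2]
width: 16.8
gripper_force: 70.3
```

Call:
play_rows:
  targets:
    - [1,0,0,0,0]
    - [1,0,0,0,0]
    - [1,0,0,0,0]
    - [1,0,0,0,0]

```text
clock: 15.6
eef_pos: [407.5, -169.0, 266.3]
tool_rot: [-3.141, -0.0, 0.202]
force: [0.3, 0.2, -4.1]
width: 16.8
gripper_force: 70.3
```

```bash
python3 - <<'E'
from h import *
im,d,P=cam('wrist'); save('w5',im)
Z=P[...,2]
a=np.radians(11.5); o=np.array([515.5,-148.6]); e=np.array([np.cos(a),np.sin(a)]); n=np.array([-np.sin(a),np.cos(a)])
X=(P[...,:2]-o)@e; Y=(P[...,:2]-o)@n
m=(Z>180)&(Z<206)&(abs(Y)<28)&(X>-32)
X,Y,z=X[m],Y[m],Z[m]
for lo in range(-32,60,4):
    k=(X>lo)&(X<=lo+4)
    if k.sum()>5: print(lo,k.sum(),'z',np.round(np.median(z[k]),1),np.round([Y[k&(Y<0)].mean(),Y[k&(Y>0)].mean()],1))
plan()
E
```

```text
-24 176 z 199.0 [-11.8  15.2]
-20 408 z 199.6 [-11.7  15.3]
-16 293 z 198.0 [-11.9  15.3]
-12 354 z 184.7 [-12.1  15.5]
-8 337 z 184.8 [-12.   15.4]
-4 366 z 184.7 [-12.2  15.6]
0 367 z 184.7 [-12.2  15.5]
4 369 z 184.7 [-12.2  15.5]
8 381 z 184.7 [-12.2  15.5]
12 419 z 184.8 [-12.3  15.6]
16 408 z 191.9 [-11.9  15.3]
pos [ 407.4 -169.2  266.3] rot [-3.141 -0.     0.202] t 15.65 w 17.212006669333885
```

View pics/w5.png

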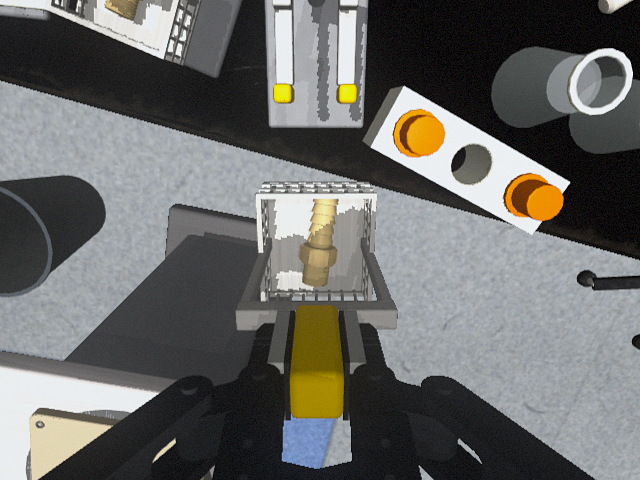

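Call:
play_rows:
  targets:
    - [1,0.8,0,0,0]
    - [1,2.5,0,0,0]
    - [1,4.5,0,0,0]
    - [1,6.5,0,0,0]
    - [1,8.5,0,0,0]
    - [1,10.2,0,0,0]
    - [1,11,0,0,0]
    - [1,11,0,0,0]
    - [1,11,0,0,0]
    - [1,11,0,0,0]

```text
clock: 16.65
eef_pos: [513.9, -148.8, 266.2]
tool_rot: [-3.141, 0.001, 0.199]
force: [0.1, -0.2, -3.6]
width: 17.3
gripper_force: 70.3
```

Call:
play_rows:
  targets:
    - [1,0,0,0.6,0]
    - [1,0,0,1.4,0]
    - [1,0,0,2.2,0]
    - [1,0,0,2.9,0]
    - [1,0,0,3.3,0]
    - [1,0,0,3.5,0]
    - [1,0,0,3.5,0]
    - [1,0,0,3.5,0]

```text
clock: 17.45
eef_pos: [514.6, -148.4, 232.0]
tool_rot: [-3.141, 0.0, 0.2]
force: [-3.1, 0.9, 4.8]
width: 17.1
gripper_force: 71.5
```

Call:
play_rows:
  targets:
    - [0.6,0,0,0,0]
    - [0.3,0,0,0,0]
    - [0.3,0,0,0,0]
    - [0.3,0,0,0,0]
    - [0.3,0,0,-1.5,0]
    - [0.3,0,0,-4,0]
    - [0.3,0,0,-7,0]
    - [0.3,0,0,-8.4,0]
    - [0.3,0,0,-8.4,0]
    - [0.3,0,0,-8.4,0]

```text
clock: 18.45
eef_pos: [514.7, -148.4, 314.8]
tool_rot: [-3.141, 0.0, 0.2]
force: [0.6, 0.2, -0.4]
width: 59.7
gripper_force: 0.0
```

```bash
python3 - <<'E'
from h import *
plan((515,-290,316,74.3))
E
```

```text
pos [ 514.7 -148.4  314.8] rot [-3.141  0.     0.2  ] t 18.45 w 59.65654898621818
(515, -290, 316, 74.3) -> [-2.78 13.89 -0.12] -62.9
```

```bash
python3 - <<'E'
from h import *
im,d,P=cam('wrist'); save('w6',im)
plan((487,-231,250,74.3))
E
```

```text
pos [ 514.3 -148.3  314.3] rot [-3.141e+00  2.000e-03  2.000e-01] t 18.5 w 59.64240705564634
(487, -231, 250, 74.3) -> [-4.31  7.57  6.43] -62.9
```

View pics/w6.png

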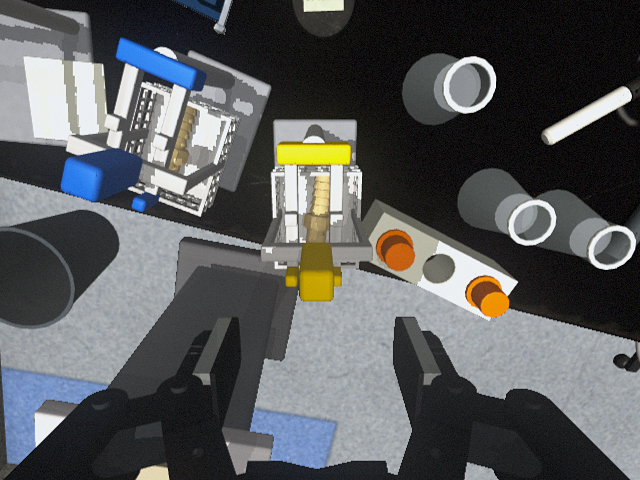

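Call:
play_rows:
  targets:
    - [0.35,-0.8,1.5,0,-8]
    - [0.35,-1.6,3,0,-16]
    - [0.35,-2.4,4.5,0,-24]
    - [0.35,-3.2,6,0,-32]
    - [0.35,-4,7.2,1,-40]
    - [0.35,-4.3,7.6,3,-48]
    - [0.35,-4.3,7.6,5,-56]
    - [0.35,-4.3,7.6,6.4,-62.9]
    - [0.35,-4.3,7.6,6.4,-62.9]
    - [0.35,-4.3,7.6,6.4,-62.9]

```text
clock: 19.5
eef_pos: [487.5, -231.4, 250.6]
tool_rot: [-3.14, -0.001, 1.295]
force: [0.1, 0.2, 0.6]
width: 55.3
gripper_force: 0.0
```

Call:
play_rows:
  targets:
    - [0.35,0,0,0,0]
    - [0.35,0,0,0,0]
    - [0.35,0,0,0,0]

```text
clock: 19.8
eef_pos: [488.2, -231.4, 252.0]
tool_rot: [3.14, 0.0, 1.297]
force: [0.8, 0.0, -0.0]
width: 55.6
gripper_force: 0.0
```

```bash
cat >> h.py <<'E'
def tops(P,zlo,zhi,box,mn=25):
    Z=P[...,2]; m=(Z>zlo)&(Z<zhi)&(P[...,0]>box[0])&(P[...,0]<box[1])&(P[...,1]>box[2])&(P[...,1]<box[3])
    m=cv2.morphologyEx(m.astype(np.uint8),cv2.MORPH_CLOSE,np.ones((3,3)))
    k,l,st,c=cv2.connectedComponentsWithStats(m)
    for i in range(1,k):
        if st[i,4]>mn:
            q=P[(l==i)&(Z>zlo)&(Z<zhi)]; cc,r=cv2.minEnclosingCircle(q[:,:2].astype(np.float32)); print(zlo,st[i,4],np.round(q.mean(0),1),'circ',np.round(cc,1),round(r,1))
E
python3 - <<'E'
from h import *
im,d,P=cam('wrist'); save('w7',im)
tops(P,86,95,(430,520,-360,-190)); tops(P,96,106,(500,700,-460,-200))
plan((487,-231,92,74.3))
im,d,P=cam('top'); print('top')
tops(P,86,95,(430,520,-360,-190)); tops(P,96,106,(500,700,-460,-200))
E
```

```text
86 1131 [ 489.  -229.9   90.7] circ [ 488.9 -230.6] 13.9
86 861 [ 460.8 -329.3   90.6] circ [ 460.5 -330.7] 14.0
96 1407 [ 637.6 -242.8   99.4] circ [ 637.7 -243.5] 20.6
96 432 [ 554.7 -323.3   99.4] circ [ 547.1 -328.7] 19.9
pos [ 488.1 -231.4  251.8] rot [3.141 0.    1.297] t 19.85 w 55.64639189155393
(487, -231, 92, 74.3) -> [ 0.02 -0.14 15.98] 0.0
top
86 46 [ 487.8 -223.6   89.9] circ [ 487.6 -227.1] 13.1
96 116 [ 636.1 -244.4   99.5] circ [ 635.9 -243.9] 20.2
96 57 [ 552.7 -333.3   99.2] circ [ 545.9 -331.6] 19.5
96 84 [ 541.8 -410.6   99.2] circ [ 535.7 -407.5] 20.4
```

Call:
play_rows:
  targets:
    - [0.35,0.1,0,3,0]
    - [0.35,0.1,0,7,0]
    - [0.35,0.1,0,11,0]
    - [0.35,0.1,0,14,0]
    - [0.35,0.1,0,15.5,0]
    - [0.35,0.1,0,15.9,0]
    - [0.7,0.1,0,15.9,0]
    - [1,0.1,0,15.9,0]
    - [1,0.1,0,15.9,0]
    - [1,0.1,0,15.9,0]

```text
clock: 20.9
eef_pos: [489.0, -230.9, 93.6]
tool_rot: [3.139, 0.0, 1.297]
force: [0.6, 1.0, 4.8]
width: 26.3
gripper_force: 59.1
```

Call:
play_rows:
  targets:
    - [1,0,0,0,0]
    - [1,0,0,0,0]
    - [1,0,0,-0.8,0]
    - [1,0,0,-2.5,0]
    - [1,0,0,-5,0]
    - [1,0,0,-8,0]
    - [1,0,0,-10,0]
    - [1,0,0,-10,0]
    - [1,0,0,-10,0]

```text
clock: 21.8
eef_pos: [488.0, -230.6, 192.7]
tool_rot: [3.141, 0.0, 1.297]
force: [0.2, -0.1, -0.8]
width: 25.9
gripper_force: 59.0
```

```bash
python3 - <<'E'
from h import *
plan((637,-243,192,74.3),(637,-243,132,74.3))
E
```

```text
pos [ 488.  -230.6  192.7] rot [3.141 0.    1.297] t 21.8 w 25.853318961331237
(637, -243, 192, 74.3) -> [ 2.84 14.68  0.08] 0.0
(637, -243, 132, 74.3) -> [ 2.84 14.68  6.08] 0.0
```

```bash
python3 - <<'E'
from h import *
plan((540,-410,212,74.3))
E
```

```text
pos [ 488.  -230.6  192.7] rot [3.141 0.    1.297] t 21.8 w 25.853318961331237
(540, -410, 212, 74.3) -> [-15.86   9.86  -1.92] 0.0
```

Call:
play_rows:
  targets:
    - [1,-1.5,0.9,-1,0]
    - [1,-4,2.5,-1.9,0]
    - [1,-7,4.3,-1.9,0]
    - [1,-10,6.2,-1.9,0]
    - [1,-13,8,-1.9,0]
    - [1,-15,9.4,-1.9,0]
    - [1,-15.9,9.9,-1.9,0]
    - [1,-15.9,9.9,-1.9,0]
    - [1,-15.9,9.9,-1.9,0]
    - [1,-15.9,9.9,-1.9,0]

```text
clock: 22.8
eef_pos: [540.6, -408.2, 211.2]
tool_rot: [-3.141, -0.001, 1.3]
force: [-0.4, 0.8, -0.2]
width: 25.9
gripper_force: 59.1
```

```bash
python3 - <<'E'
from h import *
im,d,P=cam('wrist'); save('w8',im)
tops(P,96,106,(500,700,-460,-200))
plan((545,-330,212,74.3))
E
```

```text
96 2000 [ 544.4 -329.8   99.6] circ [ 544.3 -330.4] 20.4
96 611 [ 518.4 -407.7   99.5] circ [ 515.5 -412.4] 18.1
96 108 [ 503.9 -434.    98.8] circ [ 504.7 -432.9] 5.6
pos [ 540.7 -408.5  211.4] rot [-3.141e+00 -1.000e-03  1.299e+00] t 22.85 w 26.510609208338998
(545, -330, 212, 74.3) -> [ 7.68 -1.69 -0.05] 0.2
```

View pics/w8.png

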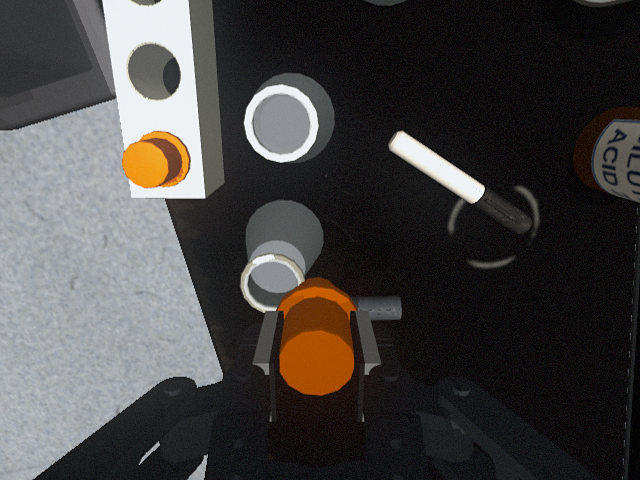

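Call:
play_rows:
  targets:
    - [1,1.5,-0.4,0,0]
    - [1,4,-0.9,0,0]
    - [1,6.5,-1.5,0,0]
    - [1,7.65,-1.75,0,0]
    - [1,7.65,-1.75,1,0]
    - [1,7.65,-1.75,2,0]
    - [1,7.65,-1.75,3,0]
    - [1,7.65,-1.75,3.5,0]
    - [1,7.65,-1.75,3.5,0]
    - [1,7.65,-1.75,3.5,0]

```text
clock: 23.85
eef_pos: [544.2, -332.5, 176.0]
tool_rot: [-3.141, -0.0, 1.297]
force: [-0.1, 0.6, -0.3]
width: 26.1
gripper_force: 59.1
```

```bash
python3 - <<'E'
from h import *
im,d,P=cam('wrist')
tops(P,96,106,(500,700,-460,-200))
plan((544.4,-330.2,132.5,74.3))
E
```

```text
96 3192 [ 637.5 -244.7   99.4] circ [ 637.8 -243.4] 20.6
96 1431 [ 545.8 -322.8   99.5] circ [ 544.3 -330. ] 20.3
96 1128 [ 517.4 -419.6   99.2] circ [ 511.4 -419.6] 20.7
pos [ 544.5 -332.4  176.4] rot [3.141 0.    1.297] t 23.9 w 25.822722988979923
(544.4, -330.2, 132.5, 74.3) -> [ 0.21 -0.07  4.39] 0.0
```

Call:
play_rows:
  targets:
    - [1,0.15,0,0.5,0]
    - [1,0.15,0,1.2,0]
    - [1,0.15,0,1.9,0]
    - [1,0.15,0,2.6,0]
    - [1,0.15,0,3.2,0]
    - [1,0.15,0,3.7,0]
    - [1,0.15,0,4.1,0]
    - [1,0.15,0,4.3,0]
    - [1,0.15,0,4.3,0]
    - [1,0.15,0,4.3,0]

```text
clock: 24.9
eef_pos: [544.6, -330.5, 133.6]
tool_rot: [-3.141, 0.0, 1.297]
force: [-1.9, 0.4, 2.6]
width: 26.1
gripper_force: 59.1
```

Call:
play_rows:
  targets:
    - [1,0,0,0.1,0]
    - [1,0,0,0.15,0]
    - [1,0,0,0.15,0]

```text
clock: 25.2
eef_pos: [544.9, -330.6, 133.6]
tool_rot: [3.141, 0.001, 1.297]
force: [-4.1, 2.5, 12.7]
width: 25.7
gripper_force: 60.1
```

Call:
play_rows:
  targets:
    - [0.7,0,0,-0.1,0]
    - [0.35,0,0,-0.1,0]
    - [0.35,0,0,-0.1,0]
    - [0.35,0,0,-0.1,0]
    - [0.35,0,0,-1.5,0]
    - [0.35,0,0,-4,0]
    - [0.35,0,0,-8,0]
    - [0.35,0,0,-10,0]
    - [0.35,0,0,-10,0]
    - [0.35,0,0,-10,0]

```text
clock: 26.2
eef_pos: [544.8, -330.6, 232.6]
tool_rot: [3.14, 0.0, 1.297]
force: [0.2, 0.6, -0.2]
width: 55.5
gripper_force: 0.0
```

```bash
python3 - <<'E'
from h import *
im,d,P=cam('wrist')
tops(P,96,106,(480,700,-460,-200));tops(P,125,135,(500,600,-400,-280)); tops(P,86,95,(430,520,-360,-190))
plan((460.5,-330.5,233,74.3))
E
```

```text
96 2016 [ 638.  -242.8   99.5] circ [ 637.7 -243.6] 20.4
96 1182 [ 544.8 -320.9  102.3] circ [ 544.3 -330.3] 20.4
96 1076 [ 511.3 -419.    99.3] circ [ 510.9 -419.6] 20.8
125 1717 [ 546.3 -329.8  130.5] circ [ 546.  -330.7] 14.0
86 54 [ 485.4 -190.4   89.5] circ [ 485.8 -190.2] 4.0
86 1222 [ 461.5 -330.    90.5] circ [ 460.8 -331. ] 14.2
pos [ 544.3 -330.3  231.6] rot [-3.141 -0.     1.298] t 26.25 w 54.89437374589474
(460.5, -330.5, 233, 74.3) -> [-2.28 -8.06 -0.14] 0.0
```

Call:
play_rows:
  targets:
    - [0.35,-0.5,-1.6,0,0]
    - [0.35,-1.2,-4.5,0,0]
    - [0.35,-2,-7,0,0]
    - [0.35,-2.3,-8.1,0,0]
    - [0.35,-2.3,-8.1,0,0]
    - [0.35,-2.3,-8.1,3,0]
    - [0.35,-2.3,-8.1,6,0]
    - [0.35,-2.3,-8.1,8,0]
    - [0.35,-2.3,-8.1,8,0]
    - [0.35,-2.3,-8.1,8,0]

```text
clock: 27.25
eef_pos: [461.9, -330.4, 151.7]
tool_rot: [3.141, -0.001, 1.298]
force: [1.2, 0.8, -0.8]
width: 55.5
gripper_force: 0.0
```

```bash
python3 - <<'E'
from h import *
im,d,P=cam('wrist')
tops(P,86,95,(430,520,-360,-300))
plan((460.8,-331,92.5,74.3))
E
```

```text
86 2386 [ 460.8 -329.5   90.6] circ [ 460.5 -330.6] 14.0
pos [ 462.1 -330.8  152.5] rot [ 3.14  -0.     1.298] t 27.3 w 55.74466922134847
(460.8, -331, 92.5, 74.3) -> [-0.05 -0.13  6.  ] 0.1
```

Call:
play_rows:
  targets:
    - [0.35,0,-0.1,2,0]
    - [0.35,0,-0.1,4,0]
    - [0.35,0,-0.1,5.5,0]
    - [0.35,0,-0.1,5.9,0]
    - [0.35,0,-0.1,5.9,0]
    - [0.7,0,-0.1,5.9,0]
    - [1,0,-0.1,5.9,0]
    - [1,0,-0.1,5.9,0]
    - [1,0,-0.1,5.9,0]
    - [1,0,-0.1,5.9,0]

```text
clock: 28.3
eef_pos: [460.3, -331.0, 94.2]
tool_rot: [3.139, 0.001, 1.297]
force: [-0.6, 0.1, 6.7]
width: 26.2
gripper_force: 58.9
```

Call:
play_rows:
  targets:
    - [1,0,0,0,0]
    - [1,0,0,0,0]
    - [1,0,0,-0.8,0]
    - [1,0,0,-2.5,0]
    - [1,0,0,-5,0]
    - [1,0,0,-8,0]
    - [1,0,0,-10,0]
    - [1,0,0,-10,0]
    - [1,0,0,-10,0]

```text
clock: 29.2
eef_pos: [459.5, -330.6, 193.3]
tool_rot: [3.141, 0.0, 1.297]
force: [-1.0, 0.2, -0.1]
width: 26.0
gripper_force: 59.0
```

```bash
python3 - <<'E'
from h import *
im,d,P=cam('top')
tops(P,96,106,(480,700,-460,-200))
plan((511,-419.6,176,74.3))
E
```

```text
96 119 [ 636.1 -243.6   99.5] circ [ 636.1 -243.7] 20.5
96 123 [ 538.6 -325.   101.2] circ [ 542.3 -330.9] 20.3
96 47 [ 522.8 -420.7   99.3] circ [ 518.2 -421.3] 17.0
pos [ 459.  -330.3  192.5] rot [-3.141 -0.     1.297] t 29.25 w 26.198379405496127
(511, -419.6, 176, 74.3) -> [-7.19  7.42  1.64] 0.0
```

Call:
play_rows:
  targets:
    - [1,-1.2,1.2,0,0]
    - [1,-3.5,3.6,0,0]
    - [1,-5.8,6,0,0]
    - [1,-7.2,7.4,0.5,0]
    - [1,-7.2,7.4,1,0]
    - [1,-7.2,7.4,1.4,0]
    - [1,-7.2,7.4,1.4,0]
    - [1,-7.2,7.4,1.4,0]
    - [1,-7.2,7.4,1.4,0]

```text
clock: 30.15
eef_pos: [511.4, -419.1, 179.2]
tool_rot: [3.141, -0.0, 1.298]
force: [0.3, 0.5, -0.7]
width: 26.2
gripper_force: 59.1
```

```bash
python3 - <<'E'
from h import *
im,d,P=cam('wrist'); save('w9',im)
tops(P,96,106,(480,700,-460,-200))
plan((511,-419.6,134,74.3))
E
```

```text
96 2344 [ 538.  -330.6  102. ] circ [ 544.3 -330.3] 20.4
96 1320 [ 512.8 -411.5   99.5] circ [ 511.2 -419.3] 20.4
pos [ 511.5 -419.4  179.3] rot [3.141 0.    1.298] t 30.2 w 26.177957699125383
(511, -419.6, 134, 74.3) -> [-0.04 -0.04  4.53] 0.1
```

View pics/w9.png

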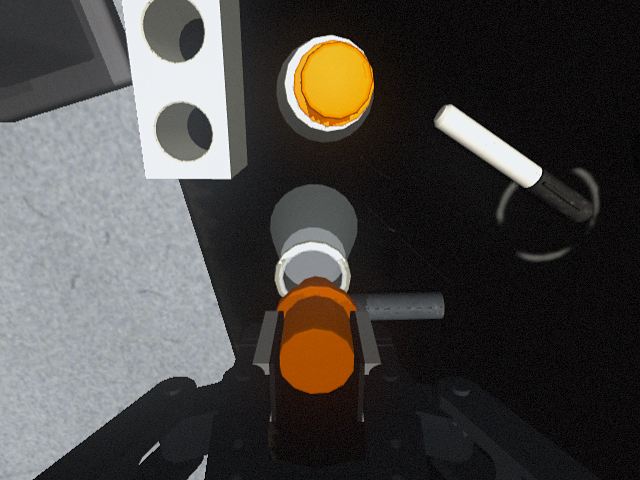

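Call:
play_rows:
  targets:
    - [1,0,0,0.6,0]
    - [1,0,0,1.4,0]
    - [1,0,0,2.2,0]
    - [1,0,0,2.9,0]
    - [1,0,0,3.5,0]
    - [1,0,0,4,0]
    - [1,0,0,4.4,0]
    - [1,0,0,4.65,0]
    - [1,0,0,4.65,0]
    - [1,0,0,4.65,0]

```text
clock: 31.2
eef_pos: [511.7, -420.0, 134.3]
tool_rot: [3.141, 0.001, 1.297]
force: [-3.1, 1.9, 10.4]
width: 26.2
gripper_force: 60.0
```

Call:
play_rows:
  targets:
    - [0.7,0,0,-0.1,0]
    - [0.35,0,0,-0.1,0]
    - [0.35,0,0,-0.1,0]
    - [0.35,0,0,-0.1,0]
    - [0.35,0,0,-1.5,0]
    - [0.35,0,0,-4,0]
    - [0.35,0,0,-8,0]
    - [0.35,0,0,-12,0]
    - [0.35,0,0,-14,0]
    - [0.35,0,0,-14,0]

```text
clock: 32.2
eef_pos: [513.3, -421.0, 277.5]
tool_rot: [3.134, 0.003, 1.297]
force: [1.6, -0.8, -0.2]
width: 55.6
gripper_force: 0.0
```

Call:
play_rows:
  targets:
    - [0.35,-4,-2,0,0]
    - [0.35,-8,-4,0,0]
    - [0.35,-12,-6,0,0]
    - [0.35,-15,-8,0,0]
    - [0.35,-15,-8,0,0]
    - [0.35,-15,-8,0,0]
    - [0.35,-15,-8,0,0]

```text
clock: 32.9
eef_pos: [395.1, -541.3, 272.0]
tool_rot: [3.141, -0.002, 1.299]
force: [0.0, 0.2, -0.2]
width: 55.7
gripper_force: 0.0
```

```bash
python3 - <<'E'
from h import *
im,d,P=cam('top'); save('top9',cv2.resize(im[170:340,110:490],None,fx=2.1,fy=2.1,interpolation=cv2.INTER_CUBIC))
tops(P,125,135,(450,700,-480,-200)); tops(P,96,106,(480,700,-460,-200)); tops(P,235,255,(480,600,-200,30),10)
plan()
im,d,P=cam('wrist'); tops(P,125,135,(450,700,-480,-200))
im,d,P=cam('scene'); tops(P,235,255,(480,600,-200,30),10)
E
```

```text
125 140 [ 543.9 -331.3  130. ] circ [ 544.7 -331.6] 14.4
125 140 [ 511.7 -420.4  129.9] circ [ 511.8 -420.6] 14.1
96 112 [ 636.6 -243.1   99.1] circ [ 636.  -244.1] 20.2
96 119 [ 540.  -324.5  101.2] circ [ 541.8 -330.6] 20.2
96 123 [ 506.6 -412.5  101.6] circ [ 509.  -419.7] 20.5
235 89 [544.  -31.6 243.8] circ [544.4 -32.2] 10.8
235 91 [ 512.6 -149.5  243.3] circ [ 512.7 -149.5] 11.0
pos [ 395.4 -541.1  272.2] rot [ 3.141e+00 -1.000e-03  1.300e+00] t 32.95 w 55.79386867961465
125 583 [ 509.6 -429.5  130.2] circ [ 511.4 -426.2] 12.6
235 91 [ 507.  -148.   242.6] circ [ 508.1 -150.9] 12.5
235 98 [538.7 -29.3 242.4] circ [539.7 -29.8] 10.8
```

View pics/top9.png

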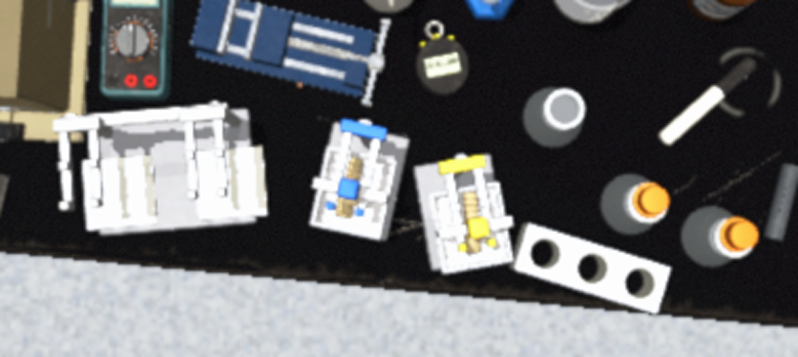

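Both baskets hang on their own hooks with the barbs inside: the blue grip is at (348,188) and the yellow at (478,227). Both stoppers are home at (652,200) and (738,235), the rack is empty, and the stopwatch and pen have not moved.

```bash
python3 -c "
from cell import ctrl
print(ctrl.finish_job())"
```

```text
the job is handed in; nothing more can be done
None
```

I handed the job in with both baskets on their own colour hooks, fittings still inside, and both stoppers (only two were in the rack) fully home in upright flasks; the final pictures agree, but hand-in returned no verdict.

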